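# Size a spectacle lens on the boxing gauge

## Robot

A 6-joint arm with a two-finger parallel gripper is mounted at the origin on the work surface. World frame = base frame: x ahead of the robot, y to its left, z up, the work surface at z = 0. Lengths are in m, angles in rad, forces in N, time in s.
With the tool pointing down it reaches from about 0.4 to 0.925 m from the base axis. Payload 12.5 kg.
Tool frame: the origin (TCP) lies midway between the tips of the shut fingers; the grasp point (between the pads) lies 19 mm behind it; z points along the fingers, y is the line along which they close (so a half turn about z gives the same grasp; the last joint's range is limited). The gripper opens to 95 mm and grips with 3 to 60 N. Pads are 20 mm wide; open, the fingers measure 119 mm over their backs; the gripper's body (75 mm by 180 mm) begins 59 mm behind the grasp point.
Start: joints at [-0.106, 0.491, 1.559, -0, 1.092, -0.106], TCP at [0.625, 0, 0.177] pointing down, gripper open.
Joint ranges: [-3.1, 3.1], [-0.84, 2.19], [0.05, 2.79], [-1.13, 4.28], [0.06, 2.93], [-2.69, 2.69]. Speed limits (rad/s): [2.22, 2.22, 2.79, 3.14, 3.14, 3.14].

## Interface

Orientations are given as a unit quaternion [w, x, y, z].
In Python, from workcell import monitor, imaging, job gives the robot as it stands.
- The arm moves only by the tool arm_command, never from a script. Its argument "deltas" is text: rows parted by semicolons, each of 6 numbers parted by spaces: the shift along the tool's x, y, z in mm, then the turn, a rotation vector about the tool's x, y, z in rad. A call has 1 to 5 rows; each row is the pose to reach, as a shift and turn from the pose commanded when the call began, along the tool's axes at that moment; what a row does not reach only later rows make up. A row lasts 1/12 s, in which the tool goes at most 41.7 mm and 7.16 degrees, less where a joint would pass 70% of its speed; a pose out of reach is approached as far as the arm can. A call with a gripper value outside its range is refused whole. "grip" is the opening, from 0 (shut) to 1 (fully open), set as the call begins (left out, the last holds). The fingers move at their own pace and stop on an object; the grip force is fixed at half the most. Time passes only in rows, so rows that repeat a pose let the fingers close. It gives the time, the measured TCP pose, the force, the opening and the grip force at its end, in the units of the state.
- monitor.get_obs(): the state, without advancing time (a new reading comes with each control period).
- imaging.snapshot(name): name is "scene" or "side" or "wrist"; returns a dict with "image" (384x512x3 uint8, red, green, blue), "depth" (384x512 float32, m along the optical axis (not along the pixel's ray), 0 where there is no reading), "vertical_fov" (degrees; the focal length in pixels is half the picture's height over the tangent of half this angle, whatever the lens; pixels are square), "cx", "cy" (the principal point, pixels), "extrinsics" (4x4, takes a point from camera to world coordinates); the wrist camera has in their place "hand_eye" (4x4, takes a point from camera to tool coordinates, whose origin is the TCP and whose axes are the flange's). Camera axes: x right, y up, looking along -z (the intrinsics and any distortion apply to the point x, -y, -z); pixel columns grow to the right and rows downward; lengths in m; the calibration is good to about 2 mm. A picture is of the moment at which its call begins: read the wrist's pose just before it.
- job.job_done(): hands the job in; it is judged then, once.
The state is a dict: "clock": time; "joint_pos": joint angles; "qvel": joint speeds; "joint_efforts": joint torques, N m; "tcp_pos": TCP position; "orientation": TCP orientation; "contact_force": force on the tool from outside, world axes, zero at the start; "ft_torque": the same for the moment, N m; "finger_gap": finger opening in m; "grasp_force": force on a finger pad.
Only numpy, scipy, OpenCV 4.12 (cv2) and the standard library are available. Lean on these libraries where they do the work, as an engineer would, in place of code of your own. Each camera call takes 0.05 s, during which the arm holds its last target. There are 200 camera calls.

## Task

Take the size of the tinted spectacle lens that lies askew on the white boxing gauge, pushing with the fingertips and never picking the lens up: first push it away from you until its long edge lies flush against the long rail, then slide it along that rail until it is fully home in the corner against the end stop. Leave the cursor alone until the lens is home, and only then push the cursor along the rail until its blade closes on the lens, and leave it touching. Do not disturb the other things on the bench.

Things in the scene. Friction and masses are not known exactly. Their poses are not given: they have to be found in the camera images.
- gauge: Boxing gauge, fixed to the bench: white plate 130 mm (its x) by 240 mm (its y), top face 8 mm above the bench, 10 mm grid. Origin: centre of its underside; z up. Dark metal rail along the whole +x side (far from the robot), 12 mm wide, 7 mm above the plate, inner face at x = +53 mm. End stop of the same section along the +y end, inner face at y = +108 mm. The -x side and -y end are open.
- corner (a point): The gauge's inner corner where rail face and stop face meet, at plate-top height: gauge (53, 108, 8) mm. Axes are the gauge's.
- lens: The dark brown lens to size, loose on the plate: rounded rectangle 36 mm (its x) by 54 mm (its y), corner radius 10 mm, upright edge 7 mm high, domed to 8 mm; about 25 g. Origin: centre of underside, z up. Starts 45 to 80 mm (centre) off the rail face, 70 to 100 mm from the stop face, turned up to 0.4 rad. Home in the corner its centre is at gauge (35, 81) mm, its y along the rail.
- cursor (a joint): Travel (m) of the bare-aluminium cursor along the rail towards the end stop (gauge +y); stays where left, friction about 1.5 N. Its blade's face is 205 mm minus this value from the stop's face. Starts at 0 to 0.03; closed on the lens in the corner it reads 0.151.
- cursor_face (a point): Point on the cursor blade's face that looks to the end stop, 24 mm in from the rail face, 3.5 mm above the plate. The blade, 12 mm wide along the rail, reaches from the rail across the plate to its -x side; top 6 mm above the plate. Axes are the gauge's.
- thumb_post (a point): Middle of the cursor's upright thumb post, 30 mm above the plate: steel, 12 mm diameter, from 17 to 39 mm above the plate, then a black cap of 16 mm diameter up to 45 mm. It stands over the rail on the cursor's saddle (24 mm across the rail, 36 mm along it, top 17 mm above the plate), 20 mm behind the blade's face. Axes are the gauge's.
- job_tray: Bystander: blue open job tray 110 x 160 x 30 mm beyond the rail on the left, on the bench. Origin under its centre.
- fellow_lens: Bystander: the other lens of the pair, of the same shape and size, lying in the job tray; leave it there. Origin: centre of its underside.
- spectacle_case: Bystander: closed black spectacle case 62 x 156 x 38 mm beyond the rail on the right. Origin under its centre.
- spray_bottle: Bystander: small upright lens-cleaner bottle, 40 mm in diameter, 115 mm tall, on the bench to the left of the gauge, past the end stop. Origin under its centre.
- screwdriver: Bystander: small optician's screwdriver 112 mm long, 12 mm thick, lying on the bench to the right of the gauge along its x. Origin under its middle.
Mind the look-alikes: they are no part of the job. What is shaped like the lens but turquoise or yellow is not meant.

How it is judged:
On the way, in this order (a step that is already met when the one before it is completed fails the run):
1. the lens lies flush along the rail (within 2 mm and 0.05 rad), still at least 12 mm short of the end stop, the cursor not yet moved (x of lens in the frame of corner above -0.02 m and angle between the y axis of lens and the y axis of gauge, either way round below 0.05 rad and y of lens in the frame of corner below -0.039 m and distance of cursor_face from where it was at the start of the episode below 0.02 m), for 0.1 s.
2. the lens is home in the corner (within 2 mm of rail and stop), the cursor not yet moved (x of lens in the frame of corner above -0.02 m and y of lens in the frame of corner above -0.029 m and angle between the y axis of lens and the y axis of gauge, either way round below 0.05 rad and distance of cursor_face from where it was at the start of the episode below 0.02 m), for 0.2 s.
At the end, for the whole second after the job is handed in: The lens lies flat in the corner, within 2 mm of the rail and 2 mm of the end stop and square to them within 0.05 rad; the cursor's blade is within 2 mm of the lens; nothing moves (x of lens in the frame of corner above -0.02 m and y of lens in the frame of corner above -0.029 m and angle between the y axis of lens and the y axis of gauge, either way round below 0.05 rad and z of lens in the frame of gauge below 0.0095 m and y of lens in the frame of cursor_face below 0.029 m and linear speed of lens below 0.01 m/s and value of joint cursor above 0.147 m); the robot touches nothing.
It fails at once if the lens is lifted or tipped (z of lens in the frame of gauge above 0.013 m or angle between lens's own z axis and vertical above 0.2 rad).
It fails at once if the lens is brought to the end stop off the rail instead of along it (y of lens in the frame of corner above -0.037 m and x of lens in the frame of corner below -0.025 m).
It fails at once if a bystander is moved by more than 15 mm (distance of any of job_tray, fellow_lens, spectacle_case, spray_bottle, screwdriver from where it was at the start of the episode above 0.015 m).
It also fails if it takes over 58 s, if anything falls off the work surface, if the arm or the gripper's body presses on something with over 40 N, if the wrist force passes 120 N, or if a joint passes its speed limit or range.

## Working session

There is one attempt and no reset: what is moved stays moved. The work goes in short steps, Python scripts to look and compute and a tool call to move; the robot and the scene stay as the last step left them, time stands still between calls to the robot, and variables do not carry over. Pictures are saved under pics/ and viewed, at most 10 in all, crops included, and the job is handed in when it is done.

Besides the shell and the picture viewer there is one more tool, called after "Request:" as name(argument=value, ...) on one line, values as JSON. arm_command: Moves the arm, as the interface text tells. Its arguments: {"type":"object","properties":{"deltas":{"type":"string"},"grip":{"type":"number"}},"required":["deltas"]}

```bash
mkdir -p pics; cat > h.py <<'E'
import numpy as np, cv2
from workcell import monitor, imaging, job
from scipy.spatial.transform import Rotation as R
def snap(n):
    o=monitor.get_obs(); s=imaging.snapshot(n)
    if 'extrinsics' in s: T=np.array(s['extrinsics'])
    else:
        W=np.eye(4); q=o['orientation']; W[:3,:3]=R.from_quat([q[1],q[2],q[3],q[0]]).as_matrix(); W[:3,3]=o['tcp_pos']
        T=W@np.array(s['hand_eye'])
    s['T']=T; s['f']=s['image'].shape[0]/2/np.tan(np.radians(s['vertical_fov'])/2)
    return s
def rays(s,uv):
    uv=np.atleast_2d(uv).astype(float)
    d=np.c_[(uv[:,0]-s['cx'])/s['f'],-(uv[:,1]-s['cy'])/s['f'],-np.ones(len(uv))]
    return s['T'][:3,3],d@s['T'][:3,:3].T
def onplane(s,uv,z):
    c,d=rays(s,uv); return c+d*((z-c[2])/d[:,2])[:,None]
def depthpt(s,uv):
    c,d=rays(s,uv); uv=np.atleast_2d(uv).astype(int); return c+d*s['depth'][uv[:,1],uv[:,0]][:,None]
def proj(s,p):
    q=(np.atleast_2d(p)-s['T'][:3,3])@s['T'][:3,:3]
    return np.c_[s['cx']+s['f']*q[:,0]/-q[:,2],s['cy']-s['f']*q[:,1]/-q[:,2]]
E
python3 - <<'E'
from h import *
import pickle
o=monitor.get_obs(); print(o)
D={n:snap(n) for n in('scene','side','wrist')}
pickle.dump(D,open('d0.pkl','wb'))
for n,s in D.items():
    print(n,[k for k in s],s['f'],s['cx'],s['cy'],s['T'].round(3).tolist(),(s['depth']>0).mean())
im=np.vstack([np.hstack([D['scene']['image'],D['side']['image']])])
cv2.imwrite('pics/scene.png',cv2.resize(D['scene']['image'][:,:,::-1],(768,576)))
cv2.imwrite('pics/wrist.png',D['wrist']['image'][:,:,::-1])
E
```

```text
{'clock': 0.0, 'joint_pos': array([-1.05636814e-01,  4.91514858e-01,  1.55944281e+00,  1.51702640e-05,
        1.09169297e+00, -1.05597722e-01]), 'qvel': array([ 0.00131028,  0.00113239, -0.00020387, -0.00010544, -0.00059098,
       -0.0015424 ]), 'joint_efforts': array([-9.52334158e-04, -6.12640929e+01, -2.58175153e+01,  6.92750537e-02,
        4.83079045e-02, -1.38641695e-05]), 'tcp_pos': array([6.24720948e-01, 3.34961544e-05, 1.76191826e-01]), 'orientation': array([-4.15636000e-04,  7.07122978e-01,  7.07090386e-01, -3.27305530e-04]), 'contact_force': array([-0.20315915, -0.23251567, -0.08536599]), 'ft_torque': array([-0.03108184,  0.0367666 , -0.04136227]), 'grasp_force': 0.0, 'finger_gap': 0.09491239206260756}
scene ['image', 'depth', 'vertical_fov', 'cx', 'cy', 'extrinsics', 'T', 'f'] 353.87289536936794 255.25454788819494 189.74063887418254 [[0.778, -0.525, 0.346, 0.872], [0.629, 0.646, -0.433, -0.312], [0.004, 0.555, 0.832, 0.787], [0.0, 0.0, 0.0, 1.0]] 0.9962310791015625
side ['image', 'depth', 'vertical_fov', 'cx', 'cy', 'extrinsics', 'T', 'f'] 431.0931505084053 253.38869996822896 190.66626668922225 [[-0.989, 0.107, -0.1, 0.5], [-0.146, -0.712, 0.687, 0.668], [0.002, 0.694, 0.72, 0.688], [0.0, 0.0, 0.0, 1.0]] 0.996124267578125
wrist ['image', 'depth', 'vertical_fov', 'cx', 'cy', 'hand_eye', 'T', 'f'] 297.6099373069483 258.71456167567317 185.0271779486079 [[1.0, -0.0, 0.0, 0.624], [-0.0, 0.972, 0.236, 0.065], [-0.0, -0.236, 0.972, 0.385], [0.0, 0.0, 0.0, 1.0]] 0.9588165283203125
```

View pics/scene.png

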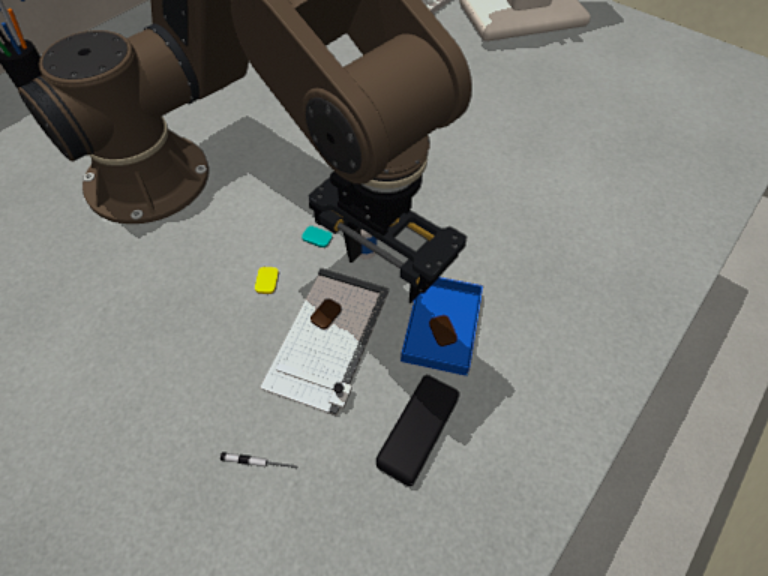

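View pics/wrist.png

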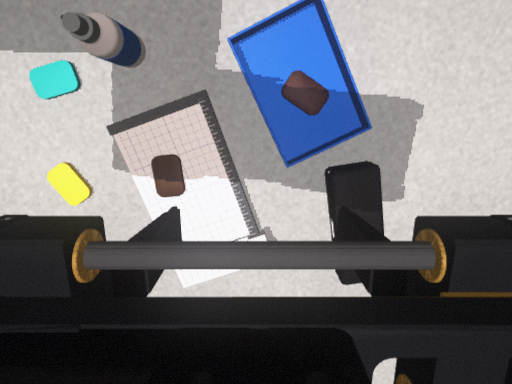

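The scene view shows the lens candidates (768-wide pixels): brown on the gauge (326,314), brown in the tray (443,330, the fellow lens), turquoise (317,236) and yellow (266,280). I choose the one at (326,314), which is (169,175) in the wrist view. I'll check it in a close crop.

```bash
python3 - <<'E'
from h import *
import pickle
D=pickle.load(open('d0.pkl','rb'))
w=D['wrist']['image'][80:300,90:290,::-1]; s=D['scene']['image'][170:285,165:270,::-1]
a=cv2.resize(w,(500,550),interpolation=cv2.INTER_CUBIC)
b=cv2.resize(s,None,fx=2.8,fy=2.8,interpolation=cv2.INTER_CUBIC)
b=cv2.copyMakeBorder(b,0,550-b.shape[0],0,0,cv2.BORDER_CONSTANT)
cv2.imwrite('pics/crop.png',np.hstack([a,b]))
for n in D:
    s=D[n]; hsv=cv2.cvtColor(s['image'],cv2.COLOR_RGB2HSV)
    m=((hsv[...,0]<14)&(hsv[...,1]>85)&(hsv[...,2]<110)&(hsv[...,2]>20)).astype(np.uint8)
    k,l,st,ce=cv2.connectedComponentsWithStats(m)
    for i in range(1,k):
        if 80<st[i,4]<3000:
            c=cv2.findContours((l==i).astype(np.uint8),0,1)[0][0][:,0]
            P=onplane(s,c,0.0145)
            r=cv2.minAreaRect((P[:,:2]*1000).astype(np.float32))
            print(n,ce[i].round(),st[i,4],np.round(np.array(r[0]),1),np.round(r[1],1),round(r[2],1),'depthpt',depthpt(s,ce[i])[0].round(4))
E
```

```text
scene [217. 209.] 223 [510.8 -16.3] [35.1 53.5] 5.4 depthpt [ 0.5114 -0.0174  0.0163]
scene [295. 220.] 194 [683.5  81.6] [33.1 51.7] 57.7 depthpt [0.682  0.0827 0.0102]
side [294. 181.] 115 [508.1 -11.3] [32.9 50. ] 9.0 depthpt [ 0.5088 -0.0173  0.0142]
side [491. 213.] 611 [90.9  3. ] [ 70. 158.] 5.0 depthpt [0.0953 0.0136 0.0122]
side [208. 213.] 126 [676.9  99.4] [33.9 44.5] 52.0 depthpt [0.6758 0.1017 0.0118]
wrist [163. 187.] 115 [505.7 -25.9] [27.4 15.8] 0.0 depthpt [ 0.5031 -0.0264  0.0179]
```

View pics/crop.png

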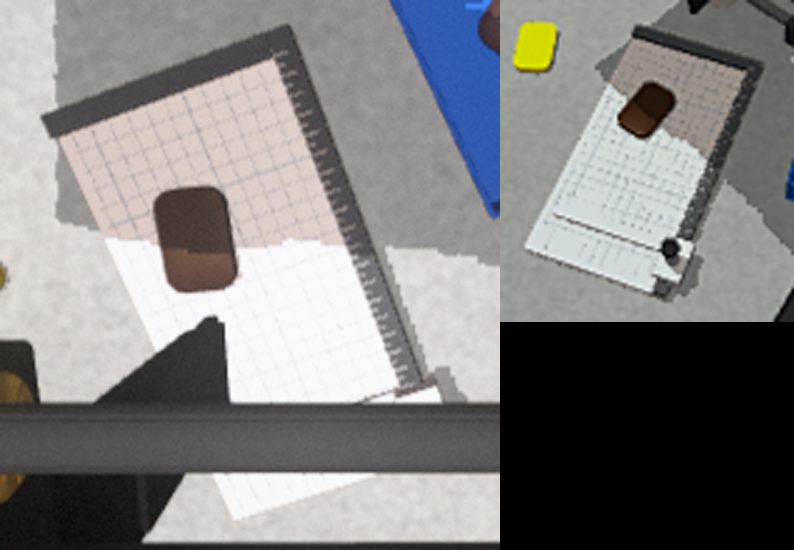

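The crop shows the brown lens on the gridded plate, centred near wrist pixel (168,175), turned about 20° from the rail. The inner corner is near wrist (198,105).

```bash
python3 - <<'E'
from h import *
import pickle
D=pickle.load(open('d0.pkl','rb'))
s=D['wrist']; g=cv2.cvtColor(s['image'],cv2.COLOR_RGB2GRAY).astype(float)
gs=cv2.GaussianBlur(g,(3,3),0)
def sub(p): return cv2.getRectSubPix
# edge scan: along line a->b, scan perpendicular n, find the steepest gradient
def edge(a,b,n,N=25,h=5):
    a,b=np.array(a,float),np.array(b,float); n=np.array(n,float)/np.linalg.norm(n); t=np.arange(-h,h+.01,.25); out=[]
    for k in np.linspace(.08,.92,N):
        q=a+(b-a)*k+t[:,None]*n
        v=cv2.remap(gs.astype(np.float32),q[None,:,0].astype(np.float32),q[None,:,1].astype(np.float32),1)[0]
        out.append(q[np.argmax(np.abs(np.gradient(v)))])
    return np.array(out)
C=(198,104.8)
re=edge(C,(249,235),(-1,.38)); se=edge(C,(115,134),(.35,1))
def fit(P,ax):
    for _ in range(4):
        v=cv2.fitLine(P[:,:2].astype(np.float32),cv2.DIST_HUBER,0,1e-4,1e-4).ravel()
        r=np.abs((P[:,0]-v[2])*v[1]-(P[:,1]-v[3])*v[0]); P=P[r<max(.0015,1.5*np.median(r))]
    return v,len(P),r.max()
vr,nr,er=fit(onplane(s,re,.015),0); vs,ns,es=fit(onplane(s,se,.008),1)
print('rail',vr,nr,er,'stop',vs,ns,es)
yr=np.degrees(np.arctan2(-vr[0],vr[1]) if vr[1]>0 else np.arctan2(vr[0],-vr[1])); ys=np.degrees(np.arctan2(vs[1],vs[0]) if vs[0]>0 else np.arctan2(-vs[1],-vs[0]))
print('yaw rail',yr,'stop',ys)
A=np.array([[vr[1],-vr[0]],[vs[1],-vs[0]]]); c=np.linalg.solve(A,[vr[1]*vr[2]-vr[0]*vr[3],vs[1]*vs[2]-vs[0]*vs[3]]); print('corner',c)
m=(g<120).astype(np.uint8); m[:135]=0; m[:,:145]=0;m[205:]=0; m[:,195:]=0
k,l,st,ce=cv2.connectedComponentsWithStats(m); i=l[175,169]; print(st[i],ce[i])
for z in(.008,.015):
    P=onplane(s,cv2.findContours((l==i).astype(np.uint8),0,1)[0][0][:,0],z)[:,:2]; r=cv2.minAreaRect((P*1000).astype(np.float32)); print('lens',z,r)
# scene plate corner view: -x edge/others
S=D['scene']
px=lambda x,y:(165+(x-500)/2.8,170+y/2.8)
for nm,p,z in(('stop -x end top?',px(632,38),.015),('-x-y plate corner',px(527,247),.008),('post cap',px(670,247),.05),('inner corner',px(741,72),.011),('blade left end',px(557,213),.014),('+x-y',px(668,298),.015)): print(nm,onplane(S,p,z)[0].round(4),depthpt(S,p)[0].round(4))
sd=D['side']['image']; cv2.imwrite('pics/side.png',cv2.resize(sd[110:270,180:380,::-1],(800,600),interpolation=cv2.INTER_CUBIC))
E
```

```text
rail [ 0.33255276 -0.94308466  0.58363765 -0.01062518] 25 0.0008677718773990456 stop [0.9451385 0.3266699 0.4933925 0.0568918] 25 0.0008147278555408755
yaw rail 19.42379 stop 19.066774
corner [0.5526121  0.07735998]
[ 151  155   34   42 1154] [167.97746967 175.10311958]
lens 0.008 ((507.123046875, -13.52548599243164), (38.13882827758789, 54.65217208862305), 6.395606994628906)
lens 0.015 ((509.3024597167969, -12.057952880859375), (37.43045425415039, 53.63703536987305), 6.395413875579834)
stop -x end top? [0.4491 0.0329 0.015 ] [0.4449 0.0363 0.0074]
-x-y plate corner [ 0.5219 -0.1755  0.008 ] [ 0.5219 -0.1755  0.008 ]
post cap [ 0.6286 -0.1117  0.05  ] [ 0.6293 -0.1123  0.0522]
inner corner [0.5518 0.0703 0.011 ] [0.5497 0.0729 0.0059]
blade left end [ 0.522  -0.1392  0.014 ] [ 0.5213 -0.1388  0.0124]
+x-y [ 0.6448 -0.1359  0.015 ] [ 0.6397 -0.1319 -0.0024]
```

View pics/side.png

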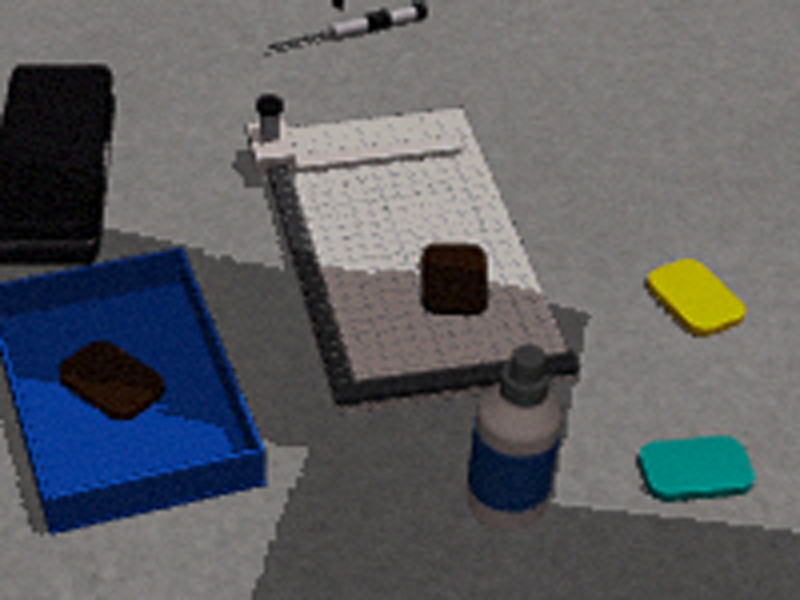

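The side view shows the lens, the cursor at the far end of its travel (saddle at (270,140)), and the bottle just past the stop at (510,440). Both rail and stop lines give a gauge yaw of about 19.2°. The lens size checks at 37x54 mm, and it lies about 70 mm off the rail and 70 mm from the stop. Now I'll turn the tool to match the gauge and move over the start of the push.

Request:
arm_command(deltas="-27 -158 0 0 0 0.6; -27 -158 0 0 0 0.6; -27 -158 0 0 0 0.6; -27 -158 0 0 0 0.6; -27 -158 0 0 0 0.6", grip=0.16)

```text
clock: 0.57
tcp_pos: [0.4612, -0.027, 0.1766]
orientation: [-0.001, 0.886, 0.463, -0.001]
contact_force: [2.8, -1.0, 0.8]
finger_gap: 0.0671
grasp_force: 0.0
```

Request:
arm_command(deltas="0 0 0 0 0 0.634; 0 0 0 0 0 0.634; 0 0 0 0 0 0.634; 0 0 0 0 0 0.634; 0 0 0 0 0 0.634")

```text
clock: 0.98
tcp_pos: [0.4669, -0.027, 0.1767]
orientation: [-0.0, 0.986, 0.169, -0.0]
contact_force: [0.4, 0.0, -0.3]
finger_gap: 0.0337
grasp_force: 0.0
```

```bash
python3 - <<'E'
from h import *
import pickle
o=monitor.get_obs(); print(o['clock'],o['tcp_pos'],R.from_quat(np.roll(o['orientation'],-1)).as_matrix().round(3).tolist(),o['finger_gap'])
s=snap('wrist'); pickle.dump(s,open('d1.pkl','wb'))
cv2.imwrite('pics/w1.png',cv2.resize(s['image'][:,:,::-1],(768,576)))
sd=pickle.load(open('d0.pkl','rb'))['side']
print('bottle base',onplane(sd,(307.5,237),0), 'case near corner',onplane(sd,[(205,177),(180,175),(208,128)],.038))
E
```

```text
0.9833 [ 0.46690823 -0.02697216  0.17668604] [[0.943, 0.333, -0.0], [0.333, -0.943, 0.0], [-0.0, -0.0, -1.0]] 0.03374612825491373
bottle base [[0.46845312 0.12368757 0.        ]] case near corner [[ 0.69885749  0.02304158  0.038     ]
 [ 0.75383787  0.02499903  0.038     ]
 [ 0.72974339 -0.14520337  0.038     ]]
```

View pics/w1.png

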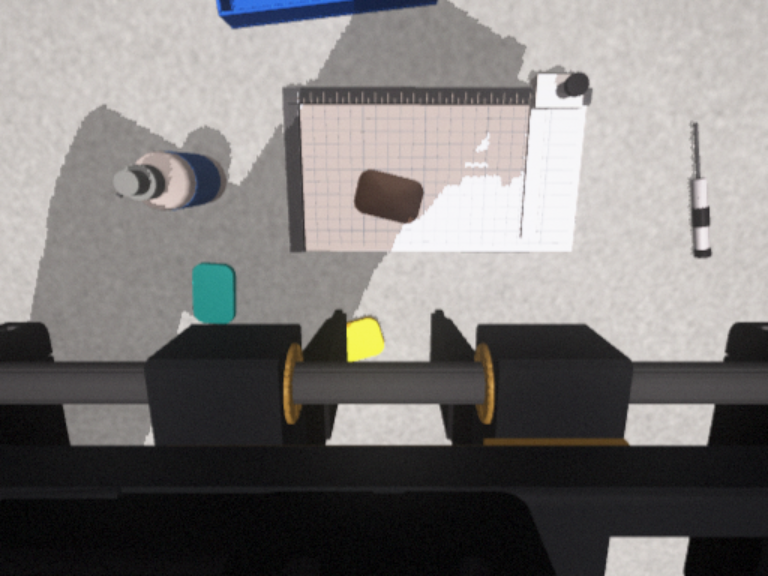

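The wrist view is square to the gauge: rail inner edge at row 104, stop inner edge at column 302, lens at (389,196), blade face at column 525, post cap at (574,84). The bottle is clear of the gripper body. I'll refine the numbers from this view.

```bash
cat >> h.py <<'E'
def edge(g,a,b,n,N=30,h=5):
    a,b=np.array(a,float),np.array(b,float); n=np.array(n,float); t=np.arange(-h,h+.01,.25); out=[]
    for k in np.linspace(.05,.95,N):
        q=(a+(b-a)*k+t[:,None]*n).astype(np.float32)
        v=cv2.remap(g,q[None,:,0].copy(),q[None,:,1].copy(),1)[0]
        out.append(q[np.argmax(np.abs(np.gradient(v)))])
    return np.array(out)
def line(P):
    P=P[:,:2].astype(np.float32)
    for _ in range(4):
        v=cv2.fitLine(P,cv2.DIST_HUBER,0,1e-5,1e-5).ravel().astype(float)
        r=np.abs((P[:,0]-v[2])*v[1]-(P[:,1]-v[3])*v[0]); P=P[r<=max(.0007,2*np.median(r))]
    return v,len(P),np.sqrt((r**2).mean())
E
python3 - <<'E'
from h import *
import pickle
s=pickle.load(open('d1.pkl','rb')); g=cv2.GaussianBlur(cv2.cvtColor(s['image'],cv2.COLOR_RGB2GRAY),(3,3),0).astype(np.float32)
re=edge(g,(206,69),(345,69),(0,1)); se=edge(g,(201,75),(202,165),(1,0)); be=edge(g,(350,80),(347,155),(1,0))
print(np.median(re,0),np.median(se,0))
vr,n,e=line(onplane(s,re,.0085)); vs,n2,e2=line(onplane(s,se,.015)); print(vr,n,e,vs,n2,e2)
ang=np.degrees([np.arctan2(-vr[0]*np.sign(vr[1]),abs(vr[1])),np.arctan2(vs[1]*np.sign(vs[0]),abs(vs[0]))]); print('yaw',ang)
A=np.array([[vr[1],-vr[0]],[vs[1],-vs[0]]]); c=np.linalg.solve(A,[vr[1]*vr[2]-vr[0]*vr[3],vs[1]*vs[2]-vs[0]*vs[3]]); print('corner',c)
a=np.radians(ang[0]); G=np.array([[np.cos(a),np.sin(a)],[-np.sin(a),np.cos(a)]])
f=lambda P:((np.atleast_2d(P)[:,:2]-c)@G.T*1000).round(1)
m=(g<130).astype(np.uint8); k,l,st,ce=cv2.connectedComponentsWithStats(m); i=l[131,259]; print(st[i])
P=onplane(s,cv2.findContours((l==i).astype(np.uint8),0,1)[0][0][:,0],.0145)
print('lens gauge',cv2.minAreaRect(f(P).astype(np.float32)))
print('blade',np.median(f(onplane(s,be,.014)),0),'cap',f(onplane(s,(382,56),.053)), 'plate -x edge',f(onplane(s,(250,167),.008)),'plate -y',f(onplane(s,(383,140),.008)))
print('tcp',f(monitor.get_obs()['tcp_pos']))
d=pickle.load(open('d0.pkl','rb'))['scene']
print('height scene/wrist depth lens',depthpt(s,(259,131))[0],'plate',depthpt(s,(230,110))[0],'rail',depthpt(s,(270,65))[0])
E
```

```text
[275.5   69.25] [201.34311 120.     ]
[ 0.33303919 -0.942913    0.58384365 -0.01056627] 30 1.685091336758565e-08 [0.94313258 0.33241677 0.49327242 0.05596139] 30 0.00042193123850266804
yaw [19.45334617 19.41552985]
corner [0.55292035 0.07698492]
[ 236  113   46   36 1239]
lens gauge ((-72.12571716308594, -69.69615173339844), (53.88784408569336, 35.95267105102539), 75.722412109375)
blade [ -55.95 -181.05] cap [[   7. -198.]] plate -x edge [[-118.1  -58.6]] plate -y [[ -83.7 -226.2]]
tcp [[-115.7  -69.4]]
height scene/wrist depth lens [ 0.50846201 -0.01309246  0.01778162] plate [0.52005851 0.02875393 0.00860024] rail [ 5.83726905e-01 -3.08039336e-06  1.76294160e-02]
```

Everything checks: rail and stop agree on the yaw, the lens measures 36x54 mm at gauge (-72,-70) from the corner and turned -14°, and the plate edge is at -118. Now I'll descend behind the lens.

Request:
arm_command(deltas="0 0 120 0 0 0; 0 0 140 0 0 0; 0 0 155 0 0 0; 0 0 164 0 0 0; 0 0 164 0 0 0")

```text
clock: 1.45
tcp_pos: [0.4636, -0.0264, 0.007]
orientation: [-0.002, 0.985, 0.173, -0.005]
contact_force: [-0.4, -0.5, -0.8]
finger_gap: 0.0152
grasp_force: 0.0
```

Request:
arm_command(deltas="3 0 0 0 0 0; 7 0 0 0 0 0; 11 0 0 0 0 0; 15 0 0 0 0 0; 19 0 0 0 0 0")

```text
clock: 1.87
tcp_pos: [0.4863, -0.0205, 0.0146]
orientation: [0.001, 0.985, 0.172, 0.002]
contact_force: [-0.1, -0.2, 1.1]
finger_gap: 0.0153
grasp_force: 0.0
```

Request:
arm_command(deltas="5 0 0 0 0 0; 10 0 0 0 0 0; 15 0 0 0 0 0; 20 0 0 0 0 0; 25 0 0 0 0 0")

```text
clock: 2.28
tcp_pos: [0.5089, -0.0119, 0.0127]
orientation: [-0.0, 0.985, 0.172, 0.0]
contact_force: [-0.5, -0.0, -0.4]
finger_gap: 0.0152
grasp_force: 0.0
```

```bash
cat >> h.py <<'E'
c0=np.array([.55292,.07698]); a0=np.radians(19.45); G0=np.array([[np.cos(a0),np.sin(a0)],[-np.sin(a0),np.cos(a0)]])
def gz(P): return ((np.atleast_2d(P)[:,:2]-c0)@G0.T*1000).round(1)
E
python3 - <<'E'
from h import *
o=monitor.get_obs(); print(o['clock'],gz(o['tcp_pos']),o['tcp_pos'],o['contact_force'])
s=snap('wrist'); s2=snap('scene')
b=cv2.resize(s2['image'][150:300,150:300,::-1],(384,384),interpolation=cv2.INTER_CUBIC)
cv2.imwrite('pics/w2.png',cv2.resize(np.hstack([s['image'][:,120:400,::-1],b]),None,fx=1.2,fy=1.2))
E
```

```text
2.2833 [[-71.1 -69.1]] [ 0.50892368 -0.01185455  0.01272977] [-0.52766931 -0.02056812 -0.39881374]
```

View pics/w2.png

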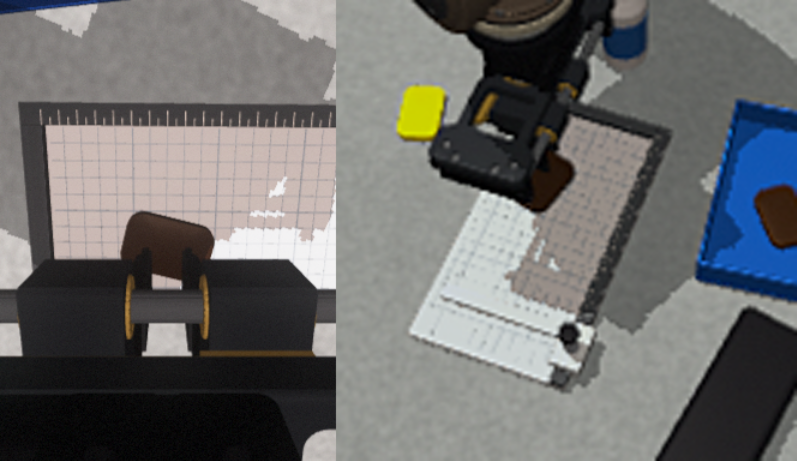

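The lens sits at wrist (261,200), still turned about -17°, with the finger tips just behind it. I'll keep pushing and measure the lens numerically.

Request:
arm_command(deltas="3 0 0 0 0 0; 6 0 0 0 0 0; 9 0 0 0 0 0; 12 0 0 0 0 0; 12 0 0 0 0 0")

```text
clock: 2.8
tcp_pos: [0.5203, -0.0079, 0.0128]
orientation: [0.0, 0.985, 0.172, 0.0]
contact_force: [-0.9, -0.7, -1.2]
finger_gap: 0.0151
grasp_force: 0.0
```

```bash
cat > look.py <<'E'
from h import *
import sys
def lens(s):
    hsv=cv2.cvtColor(s['image'],cv2.COLOR_RGB2HSV); g=s['image'].max(2)
    m=((hsv[...,0]<16)&(hsv[...,1]>55)&(g<125)&(g>30)).astype(np.uint8)
    m=cv2.morphologyEx(m,cv2.MORPH_OPEN,np.ones((3,3),np.uint8))
    cs=[c for c in cv2.findContours(m,0,1)[0] if cv2.contourArea(c)>250]
    for c in cs:
        P=gz(onplane(s,c[:,0],.0145)).astype(np.float32)
        if P[:,0].mean()<3 and P[:,1].mean()<0 and P[:,0].mean()>-90:
            # edge facing rail
            print('bbox x',P[:,0].min(),P[:,0].max(),'y',P[:,1].min(),P[:,1].max(),'rect',np.round(np.hstack([*cv2.minAreaRect(P)]),1))
            yc=(P[:,1].min()+P[:,1].max())/2
            U=P[(P[:,0]>P[:,0].mean())&(abs(P[:,1]-yc)<15)]
            if len(U)>4: k=np.polyfit(U[:,1],U[:,0],1); print('  rail-side edge slope rad',round(-k[0],3),'x at mid',np.polyval(k,yc).round(1))
if __name__=='__main__':
    o=monitor.get_obs(); print(round(o['clock'],2),'tcp',gz(o['tcp_pos']),o['tcp_pos'][2].round(4),'F gauge',(G0@o['contact_force'][:2]).round(1),o['contact_force'][2].round(1))
    for n in sys.argv[1:]:
        s=snap(n); print(n); lens(s); cv2.imwrite('pics/last_%s.png'%n,s['image'][:,:,::-1])
E
python3 look.py wrist scene
```

```text
2.8 tcp [[-59.  -69.2]] 0.0128 F gauge [-1.1 -0.3] -1.2
wrist
bbox x -86.3 -49.9 y -96.9 -44.1 rect [-70.4 -69.3  51.6  35.   75.8]
  rail-side edge slope rad -0.156 x at mid -56.6
scene
```

```bash
python3 - <<'E'
from h import *
o=monitor.get_obs(); s=snap('wrist'); t=snap('side'); u=snap('scene')
print('tcp px wrist',proj(s,o['tcp_pos']),'side',proj(t,o['tcp_pos']),'scene',proj(u,o['tcp_pos']))
w=cv2.resize(s['image'][90:260,180:340,::-1],None,fx=3,fy=3,interpolation=cv2.INTER_CUBIC)
x,y=proj(t,o['tcp_pos'])[0].astype(int); a=cv2.resize(t['image'][y-42:y+43,x-50:x+50,::-1],None,fx=3,fy=3,interpolation=cv2.INTER_CUBIC)
x,y=proj(u,o['tcp_pos'])[0].astype(int); b=cv2.resize(u['image'][y-42:y+43,x-50:x+50,::-1],None,fx=3,fy=3,interpolation=cv2.INTER_CUBIC)
cv2.imwrite('pics/w3.png',np.hstack([w,np.vstack([a,b])]))
for v in range(120,240,8): print(v,[tuple((np.r_[gz(depthpt(s,(q,v)))[0],depthpt(s,(q,v))[0,2]*1000]).round(0)) for q in (244,258,272)])
E
```

```text
tcp px wrist [[258.19967422 204.50700579]] side [[288.34507701 183.91720441]] scene [[221.72967782 208.79362983]]
120 [(np.float64(1.0), np.float64(-59.0), np.float64(16.0)), (np.float64(1.0), np.float64(-68.0), np.float64(15.0)), (np.float64(1.0), np.float64(-78.0), np.float64(16.0))]
128 [(np.float64(-5.0), np.float64(-59.0), np.float64(7.0)), (np.float64(-5.0), np.float64(-69.0), np.float64(10.0)), (np.float64(-4.0), np.float64(-78.0), np.float64(10.0))]
136 [(np.float64(-10.0), np.float64(-59.0), np.float64(10.0)), (np.float64(-10.0), np.float64(-69.0), np.float64(9.0)), (np.float64(-10.0), np.float64(-78.0), np.float64(9.0))]
144 [(np.float64(-16.0), np.float64(-59.0), np.float64(9.0)), (np.float64(-16.0), np.float64(-69.0), np.float64(7.0)), (np.float64(-16.0), np.float64(-79.0), np.float64(9.0))]
152 [(np.float64(-22.0), np.float64(-59.0), np.float64(8.0)), (np.float64(-22.0), np.float64(-69.0), np.float64(8.0)), (np.float64(-21.0), np.float64(-79.0), np.float64(9.0))]
160 [(np.float64(-27.0), np.float64(-59.0), np.float64(9.0)), (np.float64(-27.0), np.float64(-69.0), np.float
[... 967 characters left out ...]
4(-61.0), np.float64(-59.0), np.float64(18.0)), (np.float64(-61.0), np.float64(-69.0), np.float64(18.0)), (np.float64(-61.0), np.float64(-79.0), np.float64(16.0))]
216 [(np.float64(-50.0), np.float64(-61.0), np.float64(65.0)), (np.float64(-68.0), np.float64(-69.0), np.float64(15.0)), (np.float64(-50.0), np.float64(-77.0), np.float64(63.0))]
224 [(np.float64(-51.0), np.float64(-62.0), np.float64(76.0)), (np.float64(-73.0), np.float64(-69.0), np.float64(17.0)), (np.float64(-55.0), np.float64(-77.0), np.float64(63.0))]
232 [(np.float64(-55.0), np.float64(-62.0), np.float64(77.0)), (np.float64(-80.0), np.float64(-69.0), np.float64(16.0)), (np.float64(-60.0), np.float64(-77.0), np.float64(65.0))]
```

View pics/w3.png

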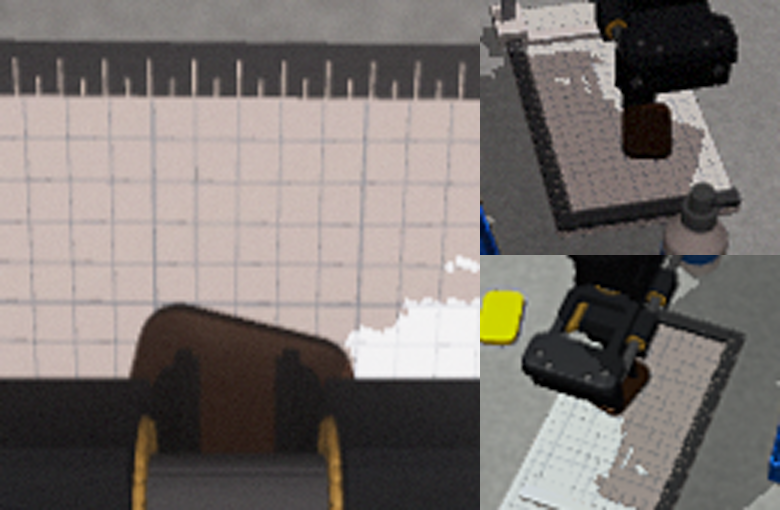

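The wrist view shows the lens around (258,205), unmoved, with the fingers drawn over it. I need to know where the tips really are, so I'll check with depth from the fixed cameras.

```bash
python3 - <<'E'
from h import *
o=monitor.get_obs(); t=gz(o['tcp_pos'])[0]
for n in('side','scene','wrist'):
    s=snap(n); v,u=np.mgrid[0:384,0:512]; uv=np.c_[u.ravel(),v.ravel()]
    P=depthpt(s,uv); Q=np.c_[gz(P),P[:,2]*1000]; L=s['image'].max(2).ravel()
    k=(abs(Q[:,0]-t[0])<40)&(abs(Q[:,1]-t[1])<40)&(Q[:,2]>19)&(s['depth'].ravel()>0)
    print(n,k.sum()); 
    for z in range(19,110,8):
        j=k&(Q[:,2]>=z)&(Q[:,2]<z+8)
        if j.sum(): print(z,j.sum(),'x',Q[j,0].min(),Q[j,0].max(),'y',Q[j,1].min(),Q[j,1].max(),'px',uv[j].mean(0).round())
E
```

```text
side 1290
19 3 x -83.6 -59.3 y -81.5 -69.9 px [292. 179.]
43 1 x -49.0 -49.0 y -56.9 -56.9 px [286. 176.]
51 28 x -70.5 -46.8 y -78.4 -53.7 px [290. 173.]
59 14 x -69.5 -46.7 y -81.1 -52.4 px [287. 168.]
67 5 x -48.8 -47.1 y -81.3 -76.6 px [284. 162.]
75 7 x -48.0 -46.7 y -82.2 -76.2 px [283. 159.]
83 1 x -47.2 -47.2 y -83.4 -83.4 px [283. 156.]
scene 4896
43 1 x -48.5 -48.5 y -80.5 -80.5 px [223. 206.]
51 11 x -55.6 -48.1 y -83.6 -59.7 px [223. 201.]
59 6 x -52.2 -47.7 y -84.5 -63.2 px [223. 202.]
67 4 x -49.8 -47.6 y -87.1 -84.0 px [222. 203.]
75 1 x -47.8 -47.8 y -83.0 -83.0 px [222. 201.]
83 1 x -54.9 -54.9 y -87.9 -87.9 px [218. 199.]
91 2 x -68.8 -53.5 y -89.5 -89.0 px [215. 197.]
99 2 x -50.5 -49.3 y -89.5 -49.6 px [222. 190.]
wrist 45493
43 2 x -63.6 -62.2 y -61.7 -61.7 px [246. 228.]
51 95 x -70.4 -48.4 y -81.4 -57.2 px [259. 217.]
59 152 x -65.1 -48.6 y -83.6 -55.0 px [258. 219.]
67 158 x -55.9 -48.3 y -84.4 -54.1 px [259. 219.]
75 183 x -59.9 -48.3 y -84.0 -54.4 px [259. 225.]
83 199 x -70.8 -48.3 y -83.3 -55.1 px [258. 232.]
91 177 x -71.0 -48.1 y -81.7 -57.0 px [259. 243.]
99 207 x -71.1 -48.0 y -81.0 -57.6 px [258. 275.]
107 124 x -70.3 -55.8 y -78.6 -60.2 px [260. 283.]
```

All three cameras agree that the fingertips are at z≈50 mm, about 37 mm behind the reported TCP. They passed over the lens without touching it. I'll back off and measure the tip and body heights.

Request:
arm_command(deltas="-20 0 0 0 0 0; -40 0 0 0 0 0; -55 0 0 0 0 0; -55 0 0 0 0 0; -55 0 0 0 0 0")

```text
clock: 3.62
tcp_pos: [0.4682, -0.0269, 0.013]
orientation: [0.0, 0.985, 0.172, 0.0]
contact_force: [-0.3, -0.6, 0.5]
finger_gap: 0.0157
grasp_force: 0.0
```

```bash
python3 - <<'E'
from h import *
from look import lens
o=monitor.get_obs(); t=gz(o['tcp_pos'])[0]; print(t,o['tcp_pos'],o['finger_gap'])
for n in('side','scene','wrist'):
    s=snap(n); v,u=np.mgrid[0:384,0:512]; uv=np.c_[u.ravel(),v.ravel()]
    P=depthpt(s,uv); Q=np.c_[gz(P)-t,P[:,2]*1000]; L=s['image'].max(2).ravel()
    k=(abs(Q[:,0])<45)&(abs(Q[:,1])<100)&(Q[:,2]>22)&(s['depth'].ravel()>0)
    f=k&(abs(Q[:,1])<22)&(abs(Q[:,0])<14)
    print(n,'finger z pct',np.percentile(Q[f,2],[0,1,3,5,10]).round(1) if f.sum() else None)
    for lo,hi in((-100,-60),(-60,-25),(25,60),(60,100)):
        b=k&(Q[:,1]>lo)&(Q[:,1]<hi)
        if b.sum()>5: print('  body',lo,hi,b.sum(),np.percentile(Q[b,2],[0,2,5,20]).round(0))
    for z in range(44,64,3):
        j=f&(Q[:,2]>=z)&(Q[:,2]<z+3)
        if j.sum(): print('   ',z,j.sum(),'x',Q[j,0].min().round(),Q[j,0].max().round(),'y',Q[j,1].min().round(),Q[j,1].max().round())
    lens(s)
E
```

```text
[-114.4  -69.7] [ 0.46824449 -0.02685823  0.01297189] 0.015677421831299432
side finger z pct [49.4 50.5 51.8 52.2 54. ]
  body -100 -60 205 [129. 132. 134. 145.]
  body -60 -25 306 [134. 145. 147. 168.]
  body 25 60 2697 [134. 148. 171. 199.]
  body 60 100 5001 [129. 137. 153. 295.]
    47 1 x 8.0 8.0 y -9.0 -9.0
    50 9 x -10.0 13.0 y -10.0 14.0
    53 16 x -9.0 12.0 y -9.0 15.0
    56 11 x -9.0 12.0 y -8.0 14.0
    59 4 x 3.0 12.0 y -7.0 15.0
    62 9 x -1.0 13.0 y -9.0 16.0
scene finger z pct [ 50.   54.4  64.2  81.6 170.2]
  body -100 -60 1291 [129. 132. 138. 169.]
  body -60 -25 2414 [123. 141. 149. 238.]
  body 25 60 2075 [135. 152. 179. 374.]
  body 60 100 402 [127. 134. 143. 169.]
    47 1 x 8.0 8.0 y -13.0 -13.0
    50 7 x -2.0 12.0 y -14.0 10.0
    53 5 x 6.0 13.0 y -15.0 6.0
    56 5 x 0.0 13.0 y 5.0 10.0
    59 6 x 3.0 12.0 y -16.0 12.0
    62 7 x 7.0 13.0 y -16.0 8.0
wrist finger z pct [50.7 52.2 53.9 57.2 63.7]
  body -100 -60 4107 [129. 130. 131. 134.]
  body -60 -25 12631 [134. 143. 145. 147.]
  body 25 60 13816 [134. 143. 145. 148.]
  body 60 100 3250 [129. 130. 131. 134.]
    50 33 x -10.0 12.0 y -12.0 11.0
    53 37 x -10.0 12.0 y -12.0 12.0
    56 27 x 10.0 12.0 y -12.0 12.0
    59 29 x 6.0 12.0 y -12.0 12.0
    62 76 x -4.0 12.0 y -14.0 14.0
bbox x -93.2 -51.0 y -97.9 -42.2 rect [-72.  -69.8  53.9  35.7  76.6]
  rail-side edge slope rad -0.24 x at mid -54.1
```

The lens is undisturbed. The whole gripper (tips at z=51 mm, body at 129 mm) sits 38 mm above what the TCP says, so I'll use tip z = TCP z + 38 mm. Now a gentle descent of 39 mm behind the lens.

Request:
arm_command(deltas="0 0 10 0 0 0; 0 0 19 0 0 0; 0 0 27 0 0 0; 0 0 32 0 0 0; 0 0 35 0 0 0")

```text
clock: 4.18
tcp_pos: [0.4678, -0.0265, -0.0232]
orientation: [-0.0, 0.985, 0.172, -0.001]
contact_force: [0.5, 0.0, -0.6]
finger_gap: 0.0149
grasp_force: 0.0
```

Request:
arm_command(deltas="0 0 1 0 0 0; 0 0 2 0 0 0; 0 0 3 0 0 0; 0 0 4 0 0 0; 0 0 4 0 0 0")

```text
clock: 4.6
tcp_pos: [0.468, -0.0267, -0.0262]
orientation: [0.0, 0.985, 0.172, 0.0]
contact_force: [0.1, -0.5, 0.1]
finger_gap: 0.0152
grasp_force: 0.0
```

```bash
python3 - <<'E'
from h import *
from look import lens
o=monitor.get_obs(); t=gz(o['tcp_pos'])[0]; print(t,o['tcp_pos'],o['finger_gap'],o['contact_force'])
for n in('side','scene','wrist'):
    s=snap(n); v,u=np.mgrid[0:384,0:512]; uv=np.c_[u.ravel(),v.ravel()]
    P=depthpt(s,uv); Q=np.c_[gz(P)-t,P[:,2]*1000]; L=s['image'].max(2).ravel()
    k=(s['depth'].ravel()>0)&(abs(Q[:,1])<22)&(abs(Q[:,0])<15)&(L<70)&(Q[:,2]<60)
    print(n,k.sum(),np.percentile(Q[k,2],[0,2,5,10]).round(1) if k.sum() else '')
    lens(s)
E
```

```text
[-114.6  -69.5] [ 0.46803356 -0.0266618  -0.02619805] 0.015163494763237612 [ 0.09838455 -0.46835052  0.1099927 ]
side 87 [ 6.8 10.  12.4 13.7]
scene 36 [11.4 11.4 11.7 13.3]
wrist 924 [ 8.1 13.8 16.8 22.5]
bbox x -93.5 -51.0 y -98.0 -41.8 rect [-72.1 -69.8  53.9  35.8  76.1]
  rail-side edge slope rad -0.24 x at mid -54.0
```

Request:
arm_command(deltas="5 0 0 0 0 0; 10 0 0 0 0 0; 15 0 0 0 0 0; 19 0 0 0 0 0; 23 0 0 0 0 0")

```text
clock: 5.17
tcp_pos: [0.4902, -0.0186, -0.0263]
orientation: [0.0, 0.985, 0.172, 0.0]
contact_force: [-1.3, -0.8, 0.0]
finger_gap: 0.0153
grasp_force: 0.1
```

Request:
arm_command(deltas="3 0 0 0 0 0; 6 0 0 0 0 0; 9 0 0 0 0 0; 12 0 0 0 0 0; 12 0 0 0 0 0")

```text
clock: 5.58
tcp_pos: [0.5015, -0.0147, -0.0263]
orientation: [0.0, 0.985, 0.172, 0.0]
contact_force: [-0.7, -0.9, 0.1]
finger_gap: 0.0154
grasp_force: 0.0
```

```bash
python3 look.py wrist
```

```text
5.58 tcp [[-79.  -69.3]] -0.0263 F gauge [-0.9 -0.6] 0.1
wrist
bbox x -67.9 -31.8 y -91.8 -38.0 rect [-49.9 -64.9  36.   53.8   0.3]
  rail-side edge slope rad 0.007 x at mid -31.9
```

The lens is now square against both fingers, with 32 mm to the rail.

Request:
arm_command(deltas="5 0 0 0 0 0; 10 0 0 0 0 0; 15 0 0 0 0 0; 20 0 0 0 0 0; 24 0 0 0 0 0")

```text
clock: 6.05
tcp_pos: [0.5242, -0.0064, -0.0262]
orientation: [0.0, 0.985, 0.172, 0.0]
contact_force: [0.0, -0.8, -1.0]
finger_gap: 0.0153
grasp_force: 0.1
```

Request:
arm_command(deltas="2 0 0 0 0 0; 4 0 0 0 0 0; 6 0 0 0 0 0; 7 0 0 0 0 0; 7.5 0 0 0 0 0")

```text
clock: 6.47
tcp_pos: [0.5306, -0.004, -0.0263]
orientation: [-0.0, 0.985, 0.172, 0.0]
contact_force: [-0.7, -0.5, 0.2]
finger_gap: 0.0155
grasp_force: 0.1
```

```bash
python3 look.py wrist
```

```text
6.47 tcp [[-48. -69.]] -0.0263 F gauge [-0.9 -0.2] 0.2
wrist
bbox x -36.9 -0.7 y -91.7 -37.9 rect [-18.8 -64.8  36.1  53.9   0.4]
  rail-side edge slope rad 0.006 x at mid -0.9
```

Nearly flush, about 0.8 mm short. I'll push until force shows contact.

Request:
arm_command(deltas="0.5 0 0 0 0 0; 1 0 0 0 0 0; 1.3 0 0 0 0 0; 1.6 0 0 0 0 0; 1.6 0 0 0 0 0")

```text
clock: 6.93
tcp_pos: [0.5312, -0.0036, -0.0263]
orientation: [-0.0, 0.985, 0.172, -0.001]
contact_force: [-5.1, -2.6, 2.9]
finger_gap: 0.0152
grasp_force: 2.6
```

```bash
python3 look.py wrist
```

```text
6.93 tcp [[-47.3 -68.8]] -0.0263 F gauge [-5.7 -0.8] 2.9
wrist
bbox x -36.7 -0.5 y -91.6 -37.8 rect [-18.6 -64.7  36.1  53.8   0.3]
  rail-side edge slope rad 0.005 x at mid -0.6
```

Flush against the rail at 5.7 N. Now I'll back off, lift, shut the fingers and go behind the lens's near end.

Request:
arm_command(deltas="-6 0 0 0 0 0; -15 0 0 0 0 0; -15 0 -15 0 0 0; -15 0 -35 0 0 0; -15 0 -35 0 0 0")

```text
clock: 7.4
tcp_pos: [0.5188, -0.009, 0.0112]
orientation: [0.001, 0.985, 0.172, 0.002]
contact_force: [0.4, 0.5, 0.3]
finger_gap: 0.0152
grasp_force: 0.0
```

Request:
arm_command(deltas="10 12 0 0 0 0; 20 22 0 0 0 0; 30 33 0 0 0 0; 43 45 0 0 0 0; 43 45 0 0 0 0", grip=0)

```text
clock: 7.82
tcp_pos: [0.5759, -0.0377, 0.0084]
orientation: [0.0, 0.985, 0.172, 0.001]
contact_force: [-0.2, -0.1, -0.0]
finger_gap: 0.0002
grasp_force: 0.0
```

```bash
python3 - <<'E'
from h import *
from look import lens
o=monitor.get_obs(); print(gz(o['tcp_pos']),o['tcp_pos'],o['finger_gap'],o['contact_force'])
for n in('wrist','scene'):
    s=snap(n); lens(s)
    if n=='wrist':
        p=proj(s,np.r_[c0+G0.T@[-.056,-.181],.014])[0]; g=cv2.GaussianBlur(cv2.cvtColor(s['image'],cv2.COLOR_RGB2GRAY),(3,3),0).astype(np.float32)
        print('blade px',p)
E
```

```text
[[ -16.5 -115.8]] [ 0.57587332 -0.03771408  0.00838145] 0.00021978080086832715 [-0.20924259 -0.08043536 -0.04422008]
bbox x -35.9 -0.6 y -92.0 -37.7 rect [-18.2 -64.8  35.2  54.3   0.4]
  rail-side edge slope rad -0.013 x at mid -0.8
blade px [345.28984407 257.74632097]
```

Request:
arm_command(deltas="0 0 12 0 0 0; 0 0 22 0 0 0; 0 0 30 0 0 0; 0 0 34.5 0 0 0; 0 0 34.5 0 0 0")

```text
clock: 8.33
tcp_pos: [0.5727, -0.0361, -0.0273]
orientation: [-0.0, 0.985, 0.172, -0.001]
contact_force: [-0.2, 0.5, 0.3]
finger_gap: 0.0005
grasp_force: 0.0
```

Request:
arm_command(deltas="0 -4 0 0 0 0; 0 -8 0 0 0 0; 0 -12 0 0 0 0; 0 -15 0 0 0 0; 0 -18 0 0 0 0")

```text
clock: 8.75
tcp_pos: [0.5675, -0.019, -0.0254]
orientation: [0.0, 0.985, 0.172, 0.0]
contact_force: [0.2, -1.7, -0.1]
finger_gap: 0.0004
grasp_force: 0.1
```

```bash
python3 look.py wrist
```

```text
8.75 tcp [[-18.2 -95.4]] -0.0254 F gauge [-0.3 -1.7] -0.1
wrist
bbox x -26.8 -0.7 y -90.5 -37.0 rect [ -7.9 -61.4  23.4  56.5  16.5]
  rail-side edge slope rad -0.022 x at mid -1.0
```

Request:
arm_command(deltas="0 -4 0 0 0 0; 0 -8 0 0 0 0; 0 -12 0 0 0 0; 0 -16 0 0 0 0; 0 -16 0 0 0 0")

```text
clock: 9.22
tcp_pos: [0.5617, -0.0037, -0.0258]
orientation: [-0.0, 0.985, 0.172, -0.0]
contact_force: [-0.1, -0.3, 0.2]
finger_gap: 0.0002
grasp_force: 0.0
```

```bash
python3 look.py wrist
```

```text
9.22 tcp [[-18.6 -79. ]] -0.0258 F gauge [-0.2 -0.2] 0.2
wrist
bbox x -27.6 -0.8 y -74.1 -20.4 rect [ -8.3 -44.5  23.6  57.1  17. ]
  rail-side edge slope rad 0.005 x at mid -0.9
```

Sliding well and staying flush, with 20 mm left.

Request:
arm_command(deltas="0 -4 0 0 0 0; 0 -8 0 0 0 0; 0 -12 0 0 0 0; 0 -16 0 0 0 0; 0 -18 0 0 0 0")

```text
clock: 9.68
tcp_pos: [0.5557, 0.0131, -0.0258]
orientation: [-0.0, 0.985, 0.172, -0.0]
contact_force: [-0.3, -0.2, -0.1]
finger_gap: 0.0003
grasp_force: 0.1
```

Request:
arm_command(deltas="0 -1 0 0 0 0; 0 -2 0 0 0 0; 0 -2.5 0 0 0 0; 0 -3 0 0 0 0; 0 -3 0 0 0 0")

```text
clock: 10.1
tcp_pos: [0.555, 0.0153, -0.0258]
orientation: [0.0, 0.985, 0.172, 0.0]
contact_force: [-0.2, -0.6, 0.3]
finger_gap: 0.0008
grasp_force: 0.0
```

```bash
python3 look.py wrist
```

```text
10.1 tcp [[-18.6 -58.8]] -0.0258 F gauge [-0.3 -0.5] 0.3
wrist
bbox x -27.6 -0.8 y -54.0 -0.1 rect [ -8.4 -24.4  23.6  57.1  16.9]
  rail-side edge slope rad 0.004 x at mid -0.9
```

Request:
arm_command(deltas="0 -0.5 0 0 0 0; 0 -1 0 0 0 0; 0 -1.5 0 0 0 0; 0 -1.5 0 0 0 0; 0 -1.5 0 0 0 0")

```text
clock: 10.57
tcp_pos: [0.5547, 0.0165, -0.0257]
orientation: [0.0, 0.985, 0.172, 0.0]
contact_force: [0.1, -2.6, 1.0]
finger_gap: 0.0002
grasp_force: 1.5
```

Request:
arm_command(deltas="0 -0.4 0 0 0 0; 0 -0.8 0 0 0 0; 0 -0.8 0 0 0 0; 0 -0.8 0 0 0 0; 0 -0.8 0 0 0 0")

```text
clock: 10.98
tcp_pos: [0.5549, 0.0167, -0.0255]
orientation: [0.001, 0.985, 0.172, 0.001]
contact_force: [1.2, -8.9, -0.0]
finger_gap: 0.0004
grasp_force: 4.2
```

```bash
python3 look.py wrist
```

```text
10.98 tcp [[-18.2 -57.5]] -0.0255 F gauge [-1.8 -8.8] -0.0
wrist
bbox x -26.7 -0.6 y -53.1 1.0 rect [ -8.  -23.5  23.   56.6  16.4]
  rail-side edge slope rad -0.007 x at mid -1.1
```

Home against the stop at 9 N. I'll retreat, lift and check the lens and the thumb post from above.

Request:
arm_command(deltas="0 6 0 0 0 0; 0 15 0 0 0 0; 0 17 -20 0 0 0; 0 17 -50 0 0 0; 0 17 -85 0 0 0")

```text
clock: 11.45
tcp_pos: [0.5591, 0.001, 0.059]
orientation: [-0.001, 0.985, 0.172, -0.002]
contact_force: [0.9, -0.4, -0.3]
finger_gap: 0.0006
grasp_force: 0.0
```

Request:
arm_command(deltas="0 20 0 0 0 0; 0 50 0 0 0 0; 0 75 0 0 0 0; 0 85 0 0 0 0; 0 85 0 0 0 0")

```text
clock: 11.87
tcp_pos: [0.5892, -0.0805, 0.059]
orientation: [-0.0, 0.985, 0.171, 0.0]
contact_force: [-0.1, 0.4, -0.2]
finger_gap: 0.0005
grasp_force: 0.0
```

```bash
python3 look.py wrist; python3 - <<'E'
from h import *
o=monitor.get_obs(); s=snap('wrist'); print(o['tcp_pos'])
p=proj(s,np.r_[c0+G0.T@[.006,-.2],.05])[0]; print('post px guess',p)
cv2.imwrite('pics/w4.png',cv2.resize(s['image'][:,:,::-1],(768,576)))
E
```

```text
11.87 tcp [[ -18.2 -160.6]] 0.059 F gauge [0.1 0.4] -0.2
wrist
bbox x -36.0 -0.6 y -54.6 1.2 rect [-18.3 -26.7  35.4  55.8   0. ]
  rail-side edge slope rad -0.013 x at mid -1.3
[ 0.5885241  -0.07909521  0.05887929]
post px guess [313.51112143 169.75850247]
```

View pics/w4.png

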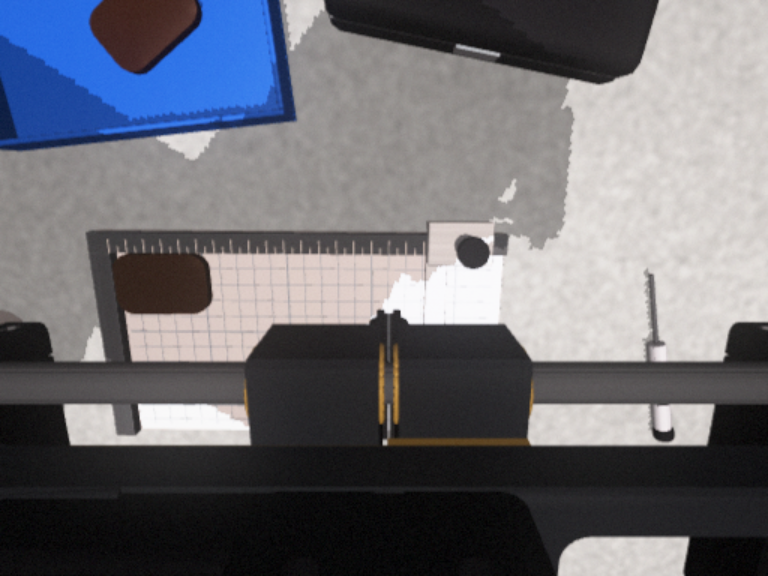

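The lens is home in the corner at (160,283), and the cursor is unmoved with its cap at (473,252), which is gauge (6.5,-201). Now I'll go behind the post at height, then descend so the tips sit between saddle and cap.

Request:
arm_command(deltas="10 35 0 0 0 0; 20 60 0 0 0 0; 24.5 70 0 0 0 0; 24.5 70 0 0 0 0; 24.5 70 0 0 0 0")

```text
clock: 12.38
tcp_pos: [0.6347, -0.1348, 0.0587]
orientation: [-0.0, 0.985, 0.172, -0.001]
contact_force: [-0.1, 0.2, -0.5]
finger_gap: 0.0005
grasp_force: 0.0
```

Request:
arm_command(deltas="0 0 20 0 0 0; 0 0 40 0 0 0; 0 0 55 0 0 0; 0 0 62 0 0 0; 0 0 62 0 0 0")

```text
clock: 12.8
tcp_pos: [0.6341, -0.1344, -0.0041]
orientation: [-0.001, 0.985, 0.173, -0.001]
contact_force: [0.8, -0.0, -0.2]
finger_gap: 0.0004
grasp_force: 0.0
```

```bash
python3 look.py wrist; python3 - <<'E'
from h import *
s=snap('side'); o=monitor.get_obs(); t=o['tcp_pos']+[0,0,.038]
x,y=proj(s,t)[0].astype(int); print(x,y)
cv2.imwrite('pics/s5.png',cv2.resize(s['image'][y-50:y+50,x-60:x+60,::-1],None,fx=5,fy=5,interpolation=cv2.INTER_CUBIC))
E
```

```text
12.8 tcp [[   6.2 -226.4]] -0.0041 F gauge [ 0.7 -0.3] -0.2
wrist
245 134
```

View pics/s5.png

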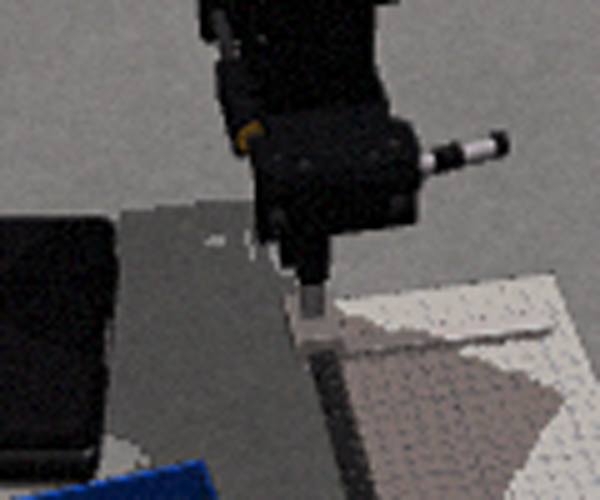

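The side view shows the fingers just behind the post (312,290), clear of the saddle. Now I'll push the cursor along the rail.

Request:
arm_command(deltas="0 -4 0 0 0 0; 0 -9 0 0 0 0; 0 -15 0 0 0 0; 0 -23 0 0 0 0; 0 -31 0 0 0 0")

```text
clock: 13.32
tcp_pos: [0.6252, -0.1063, -0.0022]
orientation: [0.0, 0.985, 0.172, 0.001]
contact_force: [0.3, -1.2, 2.1]
finger_gap: 0.0006
grasp_force: 1.0
```

Request:
arm_command(deltas="0 -8 0 0 0 0; 0 -16 0 0 0 0; 0 -24 0 0 0 0; 0 -32 0 0 0 0; 0 -40 0 0 0 0")

```text
clock: 13.73
tcp_pos: [0.6113, -0.0684, -0.0027]
orientation: [0.0, 0.985, 0.172, 0.0]
contact_force: [1.1, -1.5, 1.1]
finger_gap: 0.0007
grasp_force: 1.0
```

Request:
arm_command(deltas="0 -8 0 0 0 0; 0 -16 0 0 0 0; 0 -24 0 0 0 0; 0 -32 0 0 0 0; 0 -36 0 0 0 0")

```text
clock: 14.15
tcp_pos: [0.5988, -0.0342, -0.0028]
orientation: [-0.0, 0.985, 0.172, -0.0]
contact_force: [1.0, -1.9, 0.2]
finger_gap: 0.0007
grasp_force: 0.8
```

```bash
python3 look.py wrist; python3 - <<'E'
from h import *
s=snap('wrist'); P0=[np.r_[c0+G0.T@[x,-.105],.014] for x in(-.02,-.005)]
g=cv2.GaussianBlur(cv2.cvtColor(s['image'],cv2.COLOR_RGB2GRAY),(3,3),0)
for x in(-.004,-.012,-.03):
    q=[(y,int(g[tuple(proj(s,np.r_[c0+G0.T@[x,y/1000],.014])[0].round().astype(int)[::-1])])) for y in range(-110,-44,3)]; print(x,q)
E
```

```text
14.15 tcp [[   6.2 -120.1]] -0.0028 F gauge [ 0.3 -2.1] 0.2
wrist
bbox x -14.9 -0.9 y -54.2 1.0 rect [ -7.9 -26.6  55.2  14.   90. ]
  rail-side edge slope rad 0.007 x at mid -1.5
-0.004 [(-110, 32), (-107, 37), (-104, 35), (-101, 34), (-98, 33), (-95, 35), (-92, 35), (-89, 35), (-86, 34), (-83, 36), (-80, 34), (-77, 33), (-74, 34), (-71, 34), (-68, 32), (-65, 36), (-62, 154), (-59, 226), (-56, 226), (-53, 107), (-50, 37), (-47, 47)]
-0.012 [(-110, 31), (-107, 31), (-104, 31), (-101, 32), (-98, 31), (-95, 31), (-92, 33), (-89, 30), (-86, 32), (-83, 30), (-80, 30), (-77, 31), (-74, 32), (-71, 32), (-68, 32), (-65, 33), (-62, 31), (-59, 32), (-56, 127), (-53, 37), (-50, 45), (-47, 45)]
-0.03 [(-110, 44), (-107, 47), (-104, 46), (-101, 44), (-98, 45), (-95, 44), (-92, 45), (-89, 44), (-86, 45), (-83, 45), (-80, 45), (-77, 45), (-74, 45), (-71, 46), (-68, 45), (-65, 48), (-62, 48), (-59, 48), (-56, 49), (-53, 125), (-50, 97), (-47, 97)]
```

Request:
arm_command(deltas="0 -6 0 0 0 0; 0 -12 0 0 0 0; 0 -18 0 0 0 0; 0 -22 0 0 0 0; 0 -26 0 0 0 0")

```text
clock: 14.67
tcp_pos: [0.5903, -0.0104, -0.0028]
orientation: [0.0, 0.985, 0.172, 0.0]
contact_force: [1.4, -1.5, -0.5]
finger_gap: 0.0004
grasp_force: 0.8
```

Request:
arm_command(deltas="0 -1 0 0 0 0; 0 -2 0 0 0 0; 0 -3 0 0 0 0; 0 -4 0 0 0 0; 0 -4 0 0 0 0")

```text
clock: 15.08
tcp_pos: [0.5891, -0.0071, -0.0028]
orientation: [-0.0, 0.985, 0.172, -0.0]
contact_force: [0.2, 0.7, -0.4]
finger_gap: 0.0
grasp_force: 0.4
```

Request:
arm_command(deltas="0 -0.5 0 0 0 0; 0 -1 0 0 0 0; 0 -1.5 0 0 0 0; 0 -2 0 0 0 0; 0 -2 0 0 0 0")

```text
clock: 15.5
tcp_pos: [0.5884, -0.0052, -0.0027]
orientation: [0.0, 0.985, 0.172, 0.0]
contact_force: [0.2, -0.9, -0.6]
finger_gap: 0.0003
grasp_force: 0.6
```

Request:
arm_command(deltas="0 -0.5 0 0 0 0; 0 -1 0 0 0 0; 0 -1.5 0 0 0 0; 0 -2 0 0 0 0; 0 -2 0 0 0 0")

```text
clock: 15.92
tcp_pos: [0.588, -0.0038, -0.0027]
orientation: [0.0, 0.985, 0.172, 0.0]
contact_force: [1.5, -5.9, -1.2]
finger_gap: 0.0006
grasp_force: 2.6
```

Request:
arm_command(deltas="0 -0.5 0 0 0 0; 0 -1 0 0 0 0; 0 -1.5 0 0 0 0; 0 -1.5 0 0 0 0; 0 -1.5 0 0 0 0")

```text
clock: 16.33
tcp_pos: [0.588, -0.0034, -0.0027]
orientation: [0.001, 0.985, 0.172, 0.001]
contact_force: [3.5, -13.5, -3.2]
finger_gap: 0.0005
grasp_force: 6.2
```

```bash
python3 look.py wrist;  python3 - <<'E'
from h import *
s=snap('wrist'); g=s['image'].max(2)
for x in(-.004,-.007,-.010):
    print(x,[(y,int(g[tuple(proj(s,np.r_[c0+G0.T@[x,y/1000],.0145])[0].round().astype(int)[::-1])])) for y in range(-75,-44,1)])
E
```

```text
16.33 tcp [[  6.3 -87.5]] -0.0027 F gauge [ -1.2 -13.9] -3.2
wrist
bbox x -14.5 -1.1 y -30.8 1.1 rect [ -7.8 -14.9  13.3  32.    0.3]
  rail-side edge slope rad 0.035 x at mid -2.3
-0.004 [(-75, 40), (-74, 36), (-73, 31), (-72, 35), (-71, 39), (-70, 36), (-69, 37), (-68, 32), (-67, 35), (-66, 34), (-65, 38), (-64, 38), (-63, 40), (-62, 35), (-61, 34), (-60, 36), (-59, 33), (-58, 34), (-57, 34), (-56, 36), (-55, 37), (-54, 37), (-53, 35), (-52, 36), (-51, 38), (-50, 30), (-49, 34), (-48, 34), (-47, 37), (-46, 35), (-45, 34)]
-0.007 [(-75, 32), (-74, 37), (-73, 34), (-72, 36), (-71, 35), (-70, 34), (-69, 33), (-68, 33), (-67, 33), (-66, 33), (-65, 33), (-64, 35), (-63, 34), (-62, 34), (-61, 33), (-60, 35), (-59, 36), (-58, 35), (-57, 36), (-56, 32), (-55, 35), (-54, 34), (-53, 36), (-52, 33), (-51, 37), (-50, 34), (-49, 33), (-48, 34), (-47, 34), (-46, 36), (-45, 34)]
-0.01 [(-75, 32), (-74, 35), (-73, 37), (-72, 33), (-71, 37), (-70, 32), (-69, 35), (-68, 32), (-67, 34), (-66, 34), (-65, 34), (-64, 35), (-63, 33), (-62, 38), (-61, 29), (-60, 33), (-59, 32), (-58, 33), (-57, 36), (-56, 33), (-55, 38), (-54, 35), (-53, 34), (-52, 38), (-51, 38), (-50, 35), (-49, 29), (-48, 34), (-47, 35), (-46, 28), (-45, 30)]
```

Force rose to 14 N with travel stopped, so the blade is closed. I'll back off, rise and look.

Request:
arm_command(deltas="0 5 0 0 0 0; 0 14 0 0 0 0; 0 22 0 0 0 0; 0 22 -20 0 0 0; 0 22 -60 0 0 0")

```text
clock: 16.85
tcp_pos: [0.5926, -0.0232, 0.0542]
orientation: [-0.001, 0.985, 0.172, -0.004]
contact_force: [0.5, -0.8, -0.0]
finger_gap: 0.0005
grasp_force: 0.0
```

Request:
arm_command(deltas="-10 10 -40 0 0 0; -30 20 -70 0 0 0; -40 20 -90 0 0 0; -40 20 -90 0 0 0; -40 20 -90 0 0 0")

```text
clock: 17.27
tcp_pos: [0.5641, -0.0556, 0.1483]
orientation: [0.0, 0.985, 0.172, 0.001]
contact_force: [-0.1, -0.0, -0.4]
finger_gap: 0.0005
grasp_force: 0.0
```

```bash
python3 look.py wrist; python3 - <<'E'
from h import *
s=snap('wrist'); s['cx']
cv2.imwrite('pics/w6.png',cv2.resize(s['image'][:,:,::-1],(768,576)))
g=s['image'].max(2)
for x in(-.012,-.024):
    print(x,[(y,int(g[tuple(proj(s,np.r_[c0+G0.T@[x,y/1000],.0145])[0].round().astype(int)[::-1])])) for y in range(-75,-44,2)])
E
```

```text
17.27 tcp [[ -33.6 -128.7]] 0.1483 F gauge [-0.1  0. ] -0.4
wrist
bbox x -36.0 -0.9 y -53.0 0.9 rect [-18.4 -26.   35.   53.9   0.3]
  rail-side edge slope rad 0.005 x at mid -1.0
-0.012 [(-75, 216), (-73, 213), (-71, 210), (-69, 215), (-67, 200), (-65, 212), (-63, 213), (-61, 204), (-59, 208), (-57, 208), (-55, 209), (-53, 93), (-51, 66), (-49, 67), (-47, 63), (-45, 66)]
-0.024 [(-75, 214), (-73, 211), (-71, 209), (-69, 212), (-67, 196), (-65, 130), (-63, 210), (-61, 206), (-59, 209), (-57, 206), (-55, 209), (-53, 62), (-51, 65), (-49, 66), (-47, 63), (-45, 64)]
```

View pics/w6.png

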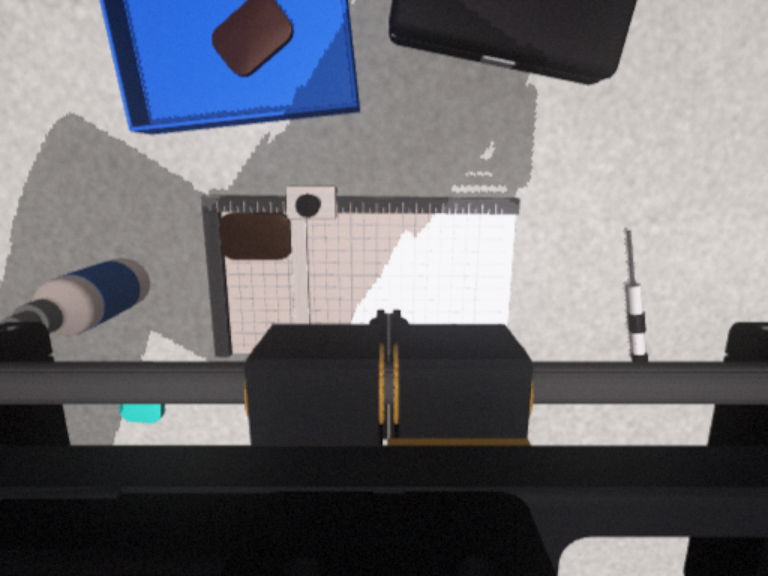

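The lens (256,236) is square in the corner, and the blade (column 293) touches it. The bystanders are undisturbed and the gripper is clear, so I'm handing in.

```bash
python3 -c "
from h import *
print(job.job_done())"
```

```text
the job is handed in; nothing more can be done
None
```

I handed the job in at about 17 s. In the last wrist-camera picture the lens was square in the corner, the cursor blade was closed on it, the robot was clear and nothing else looked moved; the hand-in call gave no pass or fail verdict.

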